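# Serve a pump of chocolate at the tasting counter

## Robot

A 6-joint arm with a two-finger parallel gripper is mounted at the origin on the work surface. World frame = base frame: x ahead of the robot, y to its left, z up, the work surface at z = 0. Lengths are in m, angles in degrees, forces in N, time in s.
With the tool pointing down it reaches from about 0.325 to 0.85 m from the base axis. Payload 15.5 kg.
Tool frame: the origin (TCP) lies at the very end of the fingers, on their centre line; the grasp point (between the pads) lies arm.grip_depth behind it (arm.grip_depth is the distance from the TCP to the grasp point, in m); z points along the fingers, y is the line along which they close (so a half turn about z gives the same grasp; the last joint's range is limited). The gripper opens to 91 mm and grips with 3 to 60 N. Pads are 32 mm wide; open, the fingers measure 118 mm over their backs; the gripper's body (76 mm by 178 mm) begins 60 mm behind the grasp point.
Start: joints at [-75.201, 28.281, 77.091, -0, 74.628, -5.472], TCP at [0.217, -0.586, 0.214] pointing down, gripper open.
Joint ranges: [-166.48, 166.48], [-47.26, 123.95], [12.59, 153.08], [-70.14, 250.14], [6.76, 159.57], [-176.63, 176.63]. Speed limits (degrees/s): [108.29, 108.29, 147.25, 172.46, 172.46, 172.46].

## Interface

Orientations are given as a 3x3 rotation matrix whose columns are the frame's x, y, z axes.
In Python, from rig import arm gives the robot as it stands. Calls block until the motion is done:
- arm.move_to(position, orientation): joint-space move of the TCP to a pose.
- arm.move_l(position, orientation=None, feed=0.15): straight line of the TCP; orientation=None keeps the orientation; feed is the mean speed in m/s.
- arm.move_joints(angles): joint-space move.
- arm.grip(opening): finger opening in m; the grip force is fixed at half the most; returns when the fingers have stopped.
- arm.sleep(seconds).
- arm.solve_ik(position, orientation): joint angles nearest the present ones, or None.
- arm.snapshot(name): name is "scene" or "top" or "wrist"; returns the picture (384x512x3 uint8, red, green, blue); there is no depth.
- arm.get_calibration(name): a dict with "intrinsics" (3x3 intrinsics, pixels), "k1" (the pictures are not rectified: a ray, as slopes to the right and down, at radius r is drawn at 1 + k1 r^2 times it, then the intrinsics apply), "cam_to_world" (4x4, takes a point from camera to world coordinates). Camera axes: x right, y down, z forward; pixel columns grow to the right and rows downward; lengths in m; the calibration is good to about 2 mm. A picture is of the moment at which its call begins: read the wrist's pose just before it. get_calibration takes no time and is no camera call; for the wrist camera it gives the pose at the moment of the call.
A pose or a line that the arm cannot do raises arm.Unreachable and nothing moves.
- arm.sign_off(): hands the job in; it is judged then, once.
Readings, each from a call of its own:
- arm.current_t(): time.
- arm.current_joint_positions(): joint angles.
- arm.current_dq(): joint speeds.
- arm.current_tau(): joint torques, N m.
- arm.current_ee_pos(): TCP position.
- arm.current_tool_rot(): TCP orientation.
- arm.current_force(): force on the tool from outside, world axes, zero at the start.
- arm.current_torque(): the same for the moment, N m.
- arm.current_width(): finger opening in m.
- arm.current_grasp_force(): force on a finger pad.
Only numpy, scipy, OpenCV 4.12 (cv2) and the standard library are available. Lean on these libraries where they do the work, as an engineer would, in place of code of your own. Each camera call takes 0.05 s, during which the arm holds its last target. There are 200 camera calls.

## Task

Set the white tasting dish on the counter under the spout of the dark brown chocolate dispenser, bowl centred below the outlet, and let go of it. Then press that dispenser's white pump cap all the way down and let it spring back up, leaving the dish standing there. Do not work any pump without the dish in place, leave the orange marmalade pump alone and do not disturb the tin, jar or carton.

Things in the scene. Friction and masses are not known exactly. Their poses are not given: they have to be found in the camera images.
- dish_bowl (a point): centre of the bowl of the loose tasting dish (140 g), 15 mm above its flat foot: white ceramic bowl, 74 mm across the rim, 58 mm foot, 30 mm high, 4 mm wall, with a straight dark wooden handle that runs out along this point's -x axis to 126 mm from the bowl's centre; z up. It stands on the counter on its own foot, the handle in the air
- dish_handle (a point): middle of the dish's handle, a level wooden bar 18 mm wide (y) and 16 mm thick (z), 75 mm from the bowl's centre along -x and 21 mm above the dish's foot; same axes as dish_bowl
- choc_pump (a joint): white pump cap (nozzle head) of the dark brown (chocolate) dispenser, sprung: 0 = up, 0.020 m = pressed fully down; straight vertical stroke of 20 mm. The spring pushes back with about 4 N at the start of the stroke and 11 N at the bottom; let go, it rises by itself
- choc_cap_top (a point): centre of the flat round top face (42 mm across) of the dark brown (chocolate) dispenser's pump cap, 206 mm above the counter when up; moves with the cap. Its x axis points level away from the spout, z up
- choc_spout (a point): outlet of the dark brown (chocolate) dispenser's spout, which reaches level out of the cap and turns down: 92 mm from the cap's axis along -x of this point, 170 mm above the counter when the cap is up; moves with the cap. A flat grey disc on the counter (80 mm across, no height to speak of) marks the place straight below. z up
- marm_pump (a joint): white pump cap (nozzle head) of the orange (marmalade) dispenser, sprung: 0 = up, 0.020 m = pressed fully down; straight vertical stroke of 20 mm. The spring pushes back with about 4 N at the start of the stroke and 11 N at the bottom; let go, it rises by itself. Not to be pressed
- marm_cap_top (a point): centre of the flat round top face (42 mm across) of the orange (marmalade) dispenser's pump cap, 206 mm above the counter when up; moves with the cap. Its x axis points level away from the spout, z up
- marm_spout (a point): outlet of the orange (marmalade) dispenser's spout, which reaches level out of the cap and turns down: 92 mm from the cap's axis along -x of this point, 170 mm above the counter when the cap is up; moves with the cap. A flat grey disc on the counter (80 mm across, no height to speak of) marks the place straight below. z up
- choc: chocolate dispenser: dark brown bottle, 78 mm across, 140 mm to its neck, cream blank band, black collar, fixed to the counter by a dark round foot 90 mm across and 16 mm high, just clear of a dish centred under the spout. Origin on the counter on the bottle's axis; the spout points along its -x
- marm: marmalade dispenser: the same in orange. It and the chocolate one change places
- tin: bystander: dark blue round biscuit tin, 134 mm across, 55 mm high; origin at the centre of its underside
- jar: bystander: amber glass jar with black lid, 66 mm across, 95 mm high; origin at the centre of its underside
- carton: bystander: pink chocolate carton with a brown band, 60 x 130 x 50 mm high; origin at the centre of its underside
There are look-alikes about, which are no part of the job. What is meant by the part that bears dish_bowl is not turquoise or yellow, and is the smaller of those in its own colour.

How it is judged (in metres and radians):
On the way, in this order (a step that is already met when the one before it is completed fails the run):
1. the dish stands on the counter, let go, with its bowl under the chocolate spout (horizontal distance between dish_bowl and choc_spout below 0.025 m and angle between dish_bowl's own z axis and vertical below 0.1 rad and height (world z) of dish_bowl below 0.022 m and contact force between the fingers and dish below 0.3 N and linear speed of dish below 0.02 m/s), for 0.2 s.
2. the chocolate pump cap is pressed fully down with the dish there (horizontal distance between dish_bowl and choc_spout below 0.025 m and angle between dish_bowl's own z axis and vertical below 0.1 rad and height (world z) of dish_bowl below 0.022 m and value of joint choc_pump above 0.017 m), for 0.05 s.
3. the cap has sprung back up (value of joint choc_pump below 0.003 m), for 0.1 s.
At the end, for the whole second after the job is handed in: The dish stands level on the counter, released and at rest, its bowl's centre within 25 mm (horizontally) of the chocolate spout's outlet; both pump caps are up (within 3 mm). On the way the chocolate cap went at least 17 mm of its 20 mm down while the dish stood there (all of step 1 and value of joint each of choc_pump, marm_pump below 0.003 m); the robot touches nothing.
It fails at once if the chocolate pump is pressed (over 6 mm) without the dish under its spout (bowl centre over 30 mm off) (value of joint choc_pump above 0.006 m and horizontal distance between dish_bowl and choc_spout above 0.03 m).
It fails at once if the marmalade pump is pressed (over 6 mm) (value of joint marm_pump above 0.006 m).
It fails at once if the tin is shifted by over 30 mm or tipped (distance of tin from where it was at the start of the episode above 0.03 m or angle between tin's own z axis and vertical above 0.3 rad).
It fails at once if the jar is shifted by over 30 mm or tipped (distance of jar from where it was at the start of the episode above 0.03 m or angle between jar's own z axis and vertical above 0.3 rad).
It fails at once if the carton is shifted by over 30 mm or tipped (distance of carton from where it was at the start of the episode above 0.03 m or angle between carton's own z axis and vertical above 0.3 rad).
It also fails if it takes over 64 s, if anything falls off the work surface, if the arm or the gripper's body presses on something with over 40 N, if the wrist force passes 120 N, or if a joint passes its speed limit or range.

## Working session

There is one attempt and no reset: what is moved stays moved. The work goes in short steps, each a Python script; the robot and the scene stay as the last script left them, time stands still between calls to the robot, and variables do not carry over. Pictures are saved under pics/ and viewed, at most 10 in all, crops included, and the job is handed in when it is done.

```bash
mkdir -p pics; cat > h.py <<'E'
import numpy as np, cv2
from rig import arm
def save(n,f):
    im=arm.snapshot(n); cv2.imwrite(f,im[:,:,::-1]); return im
def ray(c,u,v):
    K=np.array(c["intrinsics"]);k=c["k1"]
    d=np.array([(u-K[0,2])/K[0,0],(v-K[1,2])/K[1,1]]);p=d.copy()
    for _ in range(50): p=d/(1+k*(p@p))
    T=np.array(c["cam_to_world"]); return T[:3,3],T[:3,:3]@np.array([p[0],p[1],1])
def atz(c,u,v,z):
    o,d=ray(c,u,v); return (o+d*(z-o[2])/d[2])
def proj(c,P):
    T=np.array(c["cam_to_world"]);q=T[:3,:3].T@(np.array(P)-T[:3,3]);p=q[:2]/q[2]
    p=p*(1+c["k1"]*(p@p));K=np.array(c["intrinsics"]);return K[0,0]*p[0]+K[0,2],K[1,1]*p[1]+K[1,2]
E
python3 - <<'E'
from h import *
a=save("top","pics/top.png");b=save("scene","pics/scene.png")
for n in("top","scene","wrist"):
    c=arm.get_calibration(n);print(n,np.round(c["cam_to_world"],3).tolist(),c["k1"],np.round(c["intrinsics"],1).tolist())
print(arm.grip_depth,arm.current_t())
E
```

```text
top [[-0.008, -0.997, 0.073, 0.45], [-1.0, 0.008, -0.002, -0.097], [0.001, -0.073, -0.997, 1.404], [0.0, 0.0, 0.0, 1.0]] -0.01846321848907765 [[397.4, 0.0, 253.5], [0.0, 397.4, 184.6], [0.0, 0.0, 1.0]]
scene [[0.529, 0.516, -0.673, 1.483], [0.848, -0.334, 0.411, -0.657], [-0.013, -0.789, -0.615, 1.014], [0.0, 0.0, 0.0, 1.0]] -0.22286938013142324 [[500.2, 0.0, 257.1], [0.0, 500.2, 200.4], [0.0, 0.0, 1.0]]
wrist [[0.348, -0.905, -0.244, 0.286], [-0.938, -0.336, -0.091, -0.56], [0.0, 0.26, -0.966, 0.385], [0.0, 0.0, 0.0, 1.0]] -0.02543351016332332 [[269.4, 0.0, 252.4], [0.0, 269.4, 185.9], [0.0, 0.0, 1.0]]
0.0188 0.1
```

View pics/top.png

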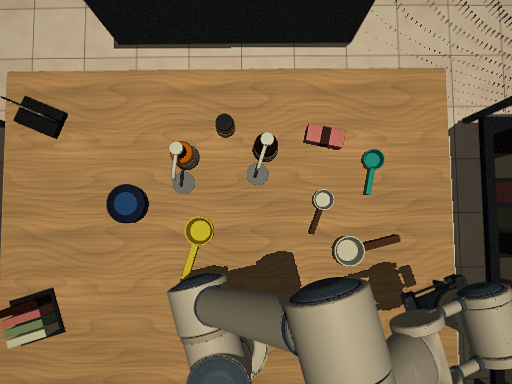

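View pics/scene.png

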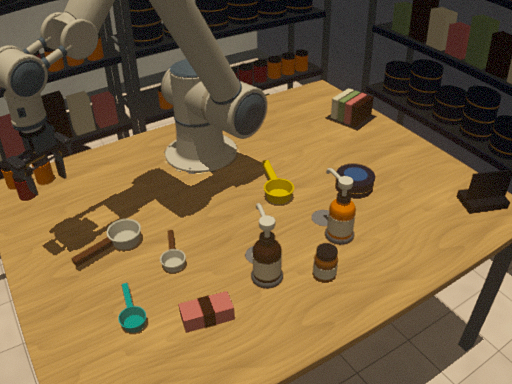

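The top picture shows four dishes: white at (322,200), a larger white one at (348,250), turquoise at (373,160) and yellow at (199,231). The small white one at (322,200) fits, since it isn't turquoise or yellow and is the smaller of the two whites. The chocolate dispenser has its cap at (267,140) and its disc at (258,174). Next I'll take an enlarged crop and measure.

```bash
python3 - <<'E'
from h import *
a=cv2.imread("pics/top.png");c=arm.get_calibration("top")
hsv=cv2.cvtColor(a,cv2.COLOR_BGR2HSV)
white=((hsv[:,:,1]<60)&(hsv[:,:,2]>125)).astype(np.uint8)
n,l,s,ce=cv2.connectedComponentsWithStats(white)
for i in range(1,n):
    x,y,w,h,ar=s[i]
    if ar>60 and 100<x<420 and 100<y<280:
        p=atz(c,x+w/2-.5,y+h/2-.5,.03);print("white",s[i],ce[i].round(1),p.round(4), "diam",(atz(c,x,0,.03)-atz(c,x+w,0,.03))[1].round(4))
# dark handle px of small dish
dk=np.zeros_like(white);dk[205:240,300:330]=(hsv[205:240,300:330,2]<100)
ys,xs=np.nonzero(dk);P=np.array([atz(c,x,y,.029)[:2] for x,y in zip(xs,ys)])
print("handle",P.mean(0),len(P)); u=np.linalg.svd(P-P.mean(0))[2][0];print(u,np.degrees(np.arctan2(u[1],u[0])))
for (u,v) in[(267,139),(265,171),(258,174),(176,149),(184,183),(225,125),(325,136),(128,204),(349,250)]: print(u,v,atz(c,u,v,0).round(3))
cv2.imwrite("pics/crop.png",cv2.resize(a[105:275,165:415],None,fx=3.2,fy=3.2,interpolation=cv2.INTER_CUBIC))
E
```

```text
white [261 132  13  13 126] [266.8 138.4] [ 0.7134 -0.1474  0.03  ] diam 0.0468
white [169 142  14  37 198] [174.9 154.1] [0.6386 0.1722 0.03  ] diam 0.0505
white [314 190  16  20 202] [321.8 199.7] [ 0.4967 -0.3336  0.03  ] diam 0.0578
white [335 236  30  30 457] [347.4 250.1] [ 0.321  -0.4263  0.03  ] diam 0.1085
handle [ 0.42980831 -0.31236311] 202
[-0.90335881  0.42888561] 154.60314093991673
267 139 [ 0.716 -0.148  0.   ]
265 171 [ 0.601 -0.14   0.   ]
258 174 [ 0.59  -0.115  0.   ]
176 149 [0.682 0.177 0.   ]
184 183 [0.56  0.147 0.   ]
225 125 [0.768 0.001 0.   ]
325 136 [ 0.725 -0.356  0.   ]
128 204 [0.488 0.345 0.   ]
349 250 [ 0.32  -0.432  0.   ]
```

View pics/crop.png

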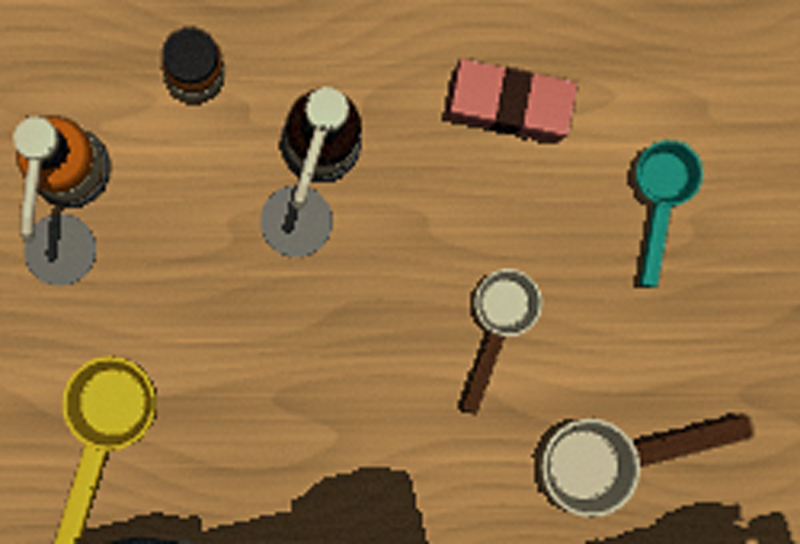

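The crop confirms it: of the two white dishes, the one at crop (507,302) is smaller, about 72 mm across with a brown handle, against about 110 mm for the other at (588,466). Next I'll work out precise positions.

```bash
cat >> h.py <<'E'
def fitdisc(c,mask,z):
    """min enclosing circle of the largest blob, in world at height z"""
    cs=max(cv2.findContours(mask.astype(np.uint8),cv2.RETR_EXTERNAL,cv2.CHAIN_APPROX_NONE)[0],key=cv2.contourArea)
    P=np.array([atz(c,*q[0],z)[:2] for q in cs],np.float32)
    m=cv2.minEnclosingCircle(P); return np.array(m[0]),m[1]
E
python3 - <<'E'
from h import *
a=cv2.imread("pics/top.png");c=arm.get_calibration("top")
hsv=cv2.cvtColor(a,cv2.COLOR_BGR2HSV);S,V=hsv[:,:,1],hsv[:,:,2]
def roi(m,x0,x1,y0,y1):
    z=np.zeros(m.shape,np.uint8);z[y0:y1,x0:x1]=m[y0:y1,x0:x1];return z
print("disc",fitdisc(c,roi((S<60)&(V>60)&(V<140),244,272,160,188),0))
print("cap",fitdisc(c,roi((S<70)&(V>140),255,280,128,146),.206))
m=roi(S<75,308,340,185,213); print("rim",fitdisc(c,m,.03))
for z,(u,v) in((.03,(323.3,199.3)),(0,(257.5,173.7)),(.206,(266.8,138.7))): print(z,atz(c,u,v,z).round(4))
np.set_printoptions(linewidth=200)
print(np.round(arm.current_tool_rot(),3))
R=np.array(arm.current_tool_rot());T=np.array(arm.get_calibration("wrist")["cam_to_world"])
print("cam in tool",R.T@(T[:3,3]-arm.current_ee_pos()))
s=cv2.imread("pics/scene.png");cs=arm.get_calibration("scene")
print("scene disc/cap/rim",proj(cs,(.592,-.113,0)),proj(cs,atz(c,266.8,138.7,.206)),proj(cs,atz(c,323.3,199.3,.03)))
E
```

```text
disc (array([ 0.5909906 , -0.11241832]), 0.039627786725759506)
cap (array([ 0.6775223, -0.138868 ]), 0.020800935104489326)
rim (array([ 0.49742296, -0.33884394]), 0.036859799176454544)
0.03 [ 0.4974 -0.3399  0.03  ]
0 [ 0.5912 -0.1134  0.    ]
0.206 [ 0.6775 -0.1403  0.206 ]
[[ 0.938  0.346 -0.   ]
 [ 0.346 -0.938  0.001]
 [ 0.    -0.001 -1.   ]]
cam in tool [ 0.0740559  -0.00032142 -0.17166948]
scene disc/cap/rim (np.float64(258.14077550219133), np.float64(254.85107106609976)) (np.float64(266.04826923966203), np.float64(219.8659026565035)) (np.float64(172.16565517244032), np.float64(257.52585801517205))
```

```bash
cat >> h.py <<'E'
def ori(deg):
    t=np.radians(deg);x=np.array([np.cos(t),np.sin(t),0]);z=np.array([0,0,-1.]);return np.column_stack([x,np.cross(z,x),z])
E
python3 - <<'E'
from h import *
B=np.array([.4975,-.3393]);t=np.radians(159);d=np.array([np.cos(t),np.sin(t)])
g=B+.09*d
print(arm.solve_ik([*g,.005],ori(159)),arm.solve_ik([*(np.array([.591,-.113])+.09*d),.005],ori(159)))
arm.move_to([*g,.16],ori(159))
c=arm.get_calibration("wrist");im=save("wrist","pics/w1.png")
print(arm.current_joint_positions(),arm.current_t())
for P in((*B,.03),(*(B+.126*d),.029),(*g,.029)):print(proj(c,P))
E
```

```text
[-4.32428438e+01  3.73612807e+01  1.03775502e+02 -2.54444375e-14
  3.88632177e+01 -1.12242844e+02] [-1.57163999e+01  3.72925096e+01  1.04011466e+02 -2.54444375e-14
  3.86960244e+01 -8.47163999e+01]
[-4.32893853e+01  2.32468505e+01  9.63158876e+01 -2.97671133e-03
  6.04170172e+01 -1.12196112e+02] 1.85
(np.float64(252.32772138659908), np.float64(248.84473883267773))
(np.float64(252.29808093113672), np.float64(146.94902649719046))
(np.float64(252.30731577046643), np.float64(178.16869616593019))
```

View pics/w1.png

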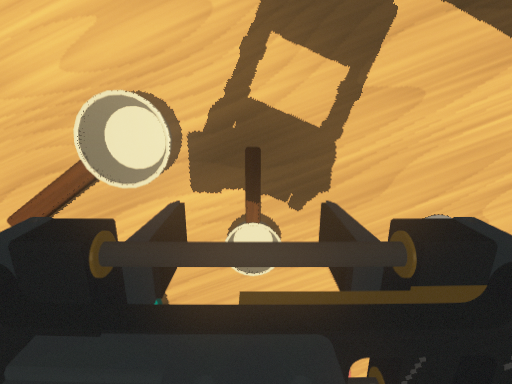

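The wrist picture agrees with the prediction: handle tip at (252,148), bowl at (252,248), handle upright between the fingers. Now I'll grasp it, carry it over and set it down.

```bash
python3 - <<'E'
from h import *
B=np.array([.4975,-.3393]);t=np.radians(159);d=np.array([np.cos(t),np.sin(t)])
g=B+.09*d; T=np.array([.591,-.113])+.09*d
arm.grip(.06)
arm.move_l([*g,.005],feed=.1); print("F",np.round(arm.current_force(),1))
arm.grip(.005); print("w",arm.current_width(),arm.current_grasp_force())
arm.move_l([*g,.045],feed=.08)
c=arm.get_calibration("wrist");save("wrist","pics/w2.png");print(arm.current_width(),proj(c,(*B,.07)))
arm.move_l([*T,.045],feed=.1)
print(arm.current_width(),arm.current_ee_pos(),arm.current_t(),np.round(arm.current_force(),1))
save("scene","pics/s2.png"); 
i=cv2.imread("pics/s2.png")[130:330,150:400];cv2.imwrite("pics/s2c.png",cv2.resize(i,None,fx=3,fy=3,interpolation=cv2.INTER_CUBIC))
E
```

```text
F [-0.7 -0.3  0.8]
w 0.01774674673856294 29.99617338180542
0.01775523134175394 (np.float64(251.27278098635375), np.float64(358.26818397854134))
0.017969991872681005 [ 0.50686865 -0.08096399  0.04497848] 8.2167 [ 0.1 -0.2 -0.1]
```

View pics/s2c.png

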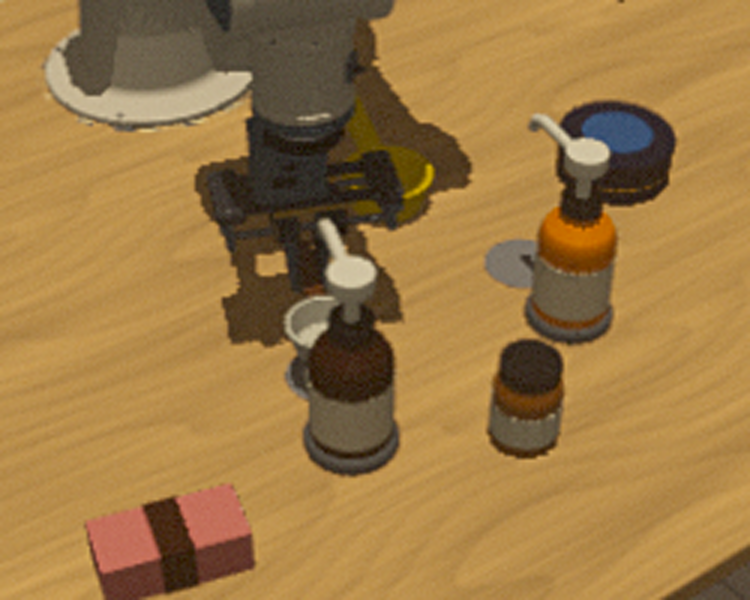

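The dish is held over the grey disc, with its bowl at about crop (320,320) and level. Lowering and releasing now.

```bash
python3 - <<'E'
from h import *
t=np.radians(159);d=np.array([np.cos(t),np.sin(t)])
T=np.array([.591,-.113])+.09*d
z=.009; arm.move_l([*T,z],feed=.08)
while z>.0045 :
    z-=.0007; arm.move_l([*T,z],feed=.02); f=arm.current_force()
    print(round(z,4),np.round(f,1))
    if f[2]>3: break
arm.grip(.06); arm.sleep(.2)
arm.move_l([*T,.08],feed=.1)
arm.move_l([*(T+.08*d),.25],feed=.2)
arm.move_to([.36,-.08,.3],ori(159)); arm.sleep(.2)
print(arm.current_t())
save("top","pics/t3.png");save("scene","pics/s3.png")
i=cv2.imread("pics/t3.png")[100:250,150:350];j=cv2.imread("pics/s3.png")[180:330,200:400]
cv2.imwrite("pics/c3.png",np.hstack([cv2.resize(k,None,fx=2,fy=2.6,interpolation=cv2.INTER_CUBIC) for k in(i,j)]))
E
```

```text
0.0083 [-0.9 -0.3 -1.6]
0.0076 [-0.1 -0.5 -1.7]
0.0069 [ 0.4  0.5 -1.5]
0.0062 [-0.4 -0.1 -2.1]
0.0055 [-0.9  0.1 -2. ]
0.0048 [-0.6  0.2  1.9]
0.0041 [-2.5  0.8  6.1]
14.2583
```

View pics/c3.png

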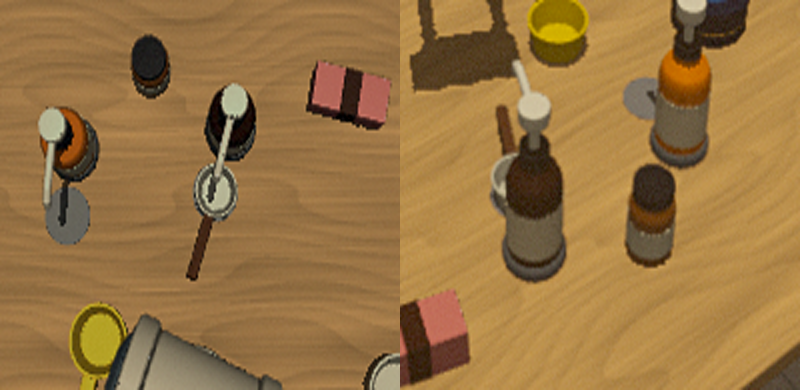

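The dish stands under the spout: bowl at left crop (215,192), about top px (257,173.5), handle pointing outward. The script checks the offset numerically before it presses.

```bash
python3 - <<'E'
from h import *
c=arm.get_calibration("top");p=atz(c,150+215/2-.25,100+192/2.6-.3,.03)[:2]
e=np.hypot(*(p-[.591,-.113]));print("bowl",p,e); assert e<.012
C=[.6775,-.1395];R=ori(159)
arm.grip(0.0); print(arm.current_width())
arm.move_to([*C,.28],R); arm.move_l([*C,.212],feed=.1)
f0=np.array(arm.current_force()); z=.208
while z>.182:
    arm.move_l([*C,z],feed=.04); f=arm.current_force()[2]-f0[2]; print(round(z,4),round(f,1),end="; ")
    if f>22: break
    z-=.002 if z>.192 else .001
arm.sleep(.3); print(arm.current_ee_pos(),np.round(arm.current_force(),1))
save("scene","pics/s4.png")
arm.move_l([*C,.28],feed=.06); arm.move_to([.36,-.08,.3],R); arm.sleep(.3)
save("top","pics/t5.png");save("scene","pics/s5.png");print(arm.current_t())
i=cv2.imread("pics/t5.png")[100:250,150:350];j=cv2.imread("pics/s5.png")[180:330,200:400]
cv2.imwrite("pics/c5.png",np.hstack([cv2.resize(k,None,fx=2,fy=2.6,interpolation=cv2.INTER_CUBIC) for k in(i,j)]))
E
```

```text
bowl [ 0.58876494 -0.11217802] 0.0023814153529466164
0.00036688720027788335
0.208 0.2; 0.206 3.1; 0.204 5.0; 0.202 6.4; 0.2 7.4; 0.198 6.1; 0.196 7.7; 0.194 9.4; 0.192 9.8; 0.191 10.1; 0.19 10.2; 0.189 10.0; 0.188 10.4; 0.187 11.7; 0.186 11.3; 0.185 16.1; 0.184 25.5; [ 0.67794876 -0.13963303  0.18617975] [-5.9  1.2 25.5]
25.3667
```

View pics/c5.png

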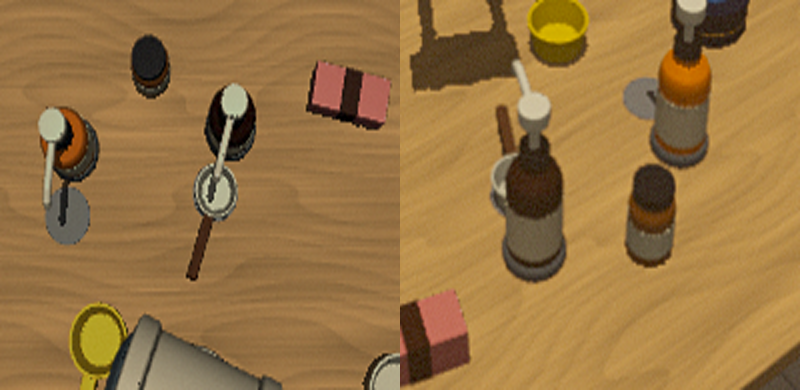

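The cap reached its stop at z≈0.186 (25 N). The picture shows it back up at (235,100) and the dish unmoved at (215,192).

```bash
python3 -c "
from h import *
a=cv2.imread('pics/s3.png').astype(int)[180:330,200:400];b=cv2.imread('pics/s5.png').astype(int)[180:330,200:400]
print('changed px',(abs(a-b).max(2)>40).sum())
print(arm.sign_off())"
```

```text
changed px 9
the job is handed in; nothing more can be done
None
```

The small white dish stands under the chocolate spout, its bowl about 2 mm off centre by camera. The chocolate cap went fully down and sprang back up, and nothing else was touched. I handed the job in at about 25 s, but the sign-off returned no verdict.

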